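# Take the run-down battery pack out of the side of the nail lamp and put it on its charger

### The arm

A 7-joint arm with a two-finger parallel gripper is mounted at the origin on the work surface. World frame = base frame: x ahead of the robot, y to its left, z up, the work surface at z = 0. Lengths are in mm, angles in degrees, forces in N, time in s.
With the tool pointing down it reaches from about 400 to 875 mm from the base axis. Payload 4.4 kg.
Tool frame: the origin (TCP) lies at the very end of the fingers, on their centre line; the grasp point (between the pads) lies 19 mm behind it; x points along the fingers, y is the direction in which the jaws open and shut, and the axes are right-handed (so a half turn about x gives the same grasp; the last joint's range is limited). The gripper opens to 85 mm and grips with 20 to 120 N. Pads are 22 mm wide; open, the fingers measure 114 mm over their backs; the gripper's body (76 mm by 85 mm) begins 54 mm behind the grasp point. The pads swing forward as they close: fully open they stand 13 mm farther back than shut.
Start: joints at [59.943, 36.005, 2.206, 86.941, -1.547, 57.084, -1.146], TCP at [287.895, -582.781, 231.313] pointing down, gripper open.
Joint ranges: [-175.42, 175.42], [-21.48, 121.26], [-71.46, 75.88], [10.55, 141.38], [-63.04, 243.04], [13.31, 113.54], [-168.57, 168.57]. Speed limits (degrees/s): [147.25, 147.25, 180, 180, 180, 180, 180].

### API

Orientations are given as [roll, pitch, yaw] about the fixed x, y, z axes, in that order (R = Rz(yaw) Ry(pitch) Rx(roll)).
In Python, from rig import env, optics, ticket, finder gives the robot as it stands.
- The arm moves only by the tool play_rows, never from a script. Its argument "plan" is one flat list of numbers, 7 for each row, row after row: the opening in per cent of the stroke, from 0 (shut) to 100 (fully open), then the shift along the world's x, y, z in m, then the turn, a rotation vector about the world's x, y, z in rad. In form: [fingers, x, y, z, wx, wy, wz, fingers, x, y, z, wx, wy, wz, ...]. A call has 1 to 8 rows; each row is the pose to reach, as a shift and turn from the pose commanded when the call began; what a row does not reach only later rows make up. A row lasts 1/8 s, in which the tool goes at most 62.5 mm and 10.7 degrees, less where a joint would pass 70% of its speed; a pose out of reach is approached as far as the arm can. A call with a gripper value outside its range is refused whole. The fingers move at their own pace and stop on an object; "grip_force" is the grip in N (left out, the last holds). Time passes only in rows, so rows that repeat a pose let the fingers close. It gives the time, the measured TCP pose, the force and the opening at its end, in the units of the state.
- env.read_state(): the state, without advancing time (a new reading comes with each control period).
- optics.get_image(name): name is "side" or "top"; returns a dict with "pixels" (384x512x3 uint8, red, green, blue), "intrinsics" (3x3 intrinsics, pixels), "R" (3x3) and "t" (3): a world point X has camera coordinates R X + t. Camera axes: x right, y down, z forward; pixel columns grow to the right and rows downward; lengths in mm; the calibration is good to about 2 mm. A picture is of the moment at which its call begins. There is no depth.
- ticket.finish_job(): hands the job in, once; it reports no verdict.
Trained networks look in the newest picture that a camera, given by its name, has taken for a name from the list of things; names that differ only in an ending like _2 or _b are one class to them, and where a whole thing is asked for, a point or a joint stands for the part that bears it (a point fixed in the world has none). Each returns a list of dicts, best first, with "p" (0 to 1); they miss things now and then, are a little off and sometimes report something else, mostly with a low value. They report only what shows in the picture. A call takes as long as a camera call. They do not tell look-alikes from the thing itself.
- finder.find_in(query, camera): "centre" ([x, y, z] in mm, in the coordinates of the camera as it stood for that picture, good to about 4 mm: the middle of the surface that is visible of it).
The state is a dict: "t": time; "q": joint angles; "qd": joint speeds; "joint_torque": joint torques, N m; "position": TCP position; "ee_rot": TCP orientation; "wrist_force": force on the tool from outside, world axes, zero at the start; "wrist_torque": the same for the moment, N m; "gripper_width": finger opening in mm.
Only numpy, scipy, OpenCV 4.12 (cv2) and the standard library are available. Lean on these libraries where they do the work, as an engineer would, in place of code of your own. Each camera call takes 0.05 s, during which the arm holds its last target.

### The job

Put the nail lamp's run-down battery on charge: the hood covers it from above, so draw the grey pack out through the slot in the lamp's side by its swinging pull loop until it is right clear of the lamp, let it lie flat in front and let go of it. The loop is only for pulling, so now take the pack across its middle, lift it level, lay it in the charger's cradle with the loop end outward, slide it under the charger's hood fully home against the stop, and let go. Never hang the pack by its loop or tip it steeply, and leave the jars, file, comb, polish bottles and buffer where they are.

Things in the scene. Friction and masses are not known exactly. Their poses are not given: they have to be found in the camera images.
- slot_mouth (a point): centre of the mouth of the battery slot in the side of the compact white UV nail lamp (fixed on the black tray, 200 (x) x 210 mm, 103 mm high). z up, 26.5 mm over the sill; x runs straight into the slot, away from the robot. Slot 64 mm wide (y), 35 mm high, closed above by the hood. The lamp face round it is upright to 48 mm above the tray floor, then slopes back 55 mm to the top
- pack_center (a point): centre of the grey plastic battery pack, a loose block 120 mm long (own x) x 60 mm wide (own y) x 32 mm high (own z, up), about 0.42 kg, weight central. It starts flat in the slot, its loop end 6 mm out of the face, own x along the slot's x, with 2 mm of play each side and 3 mm above. Brass contacts on its +x end, pull loop on its -x end
- loop_bar (a point): middle of the round white grip (10 mm diameter, 44 mm long, lying along the pack's y) on the cross bar of the pull loop, a stiff 6 mm wire bail 58 mm wide outside, 46 mm clear between its arms; the bar is 60 mm from the hinge. A finger fits inside the loop behind the bar
- loop_hinge (a point): hinge axis of the pull loop, half-way up the pack, 6 mm outside its -x end face (at x = -66 mm from the pack's centre)
- loop (a joint): angle of the pull loop: 0 = straight out in line with the pack along its -x, growing as the loop swings up (it turns freely from -0.1 to 1.4 rad with just enough friction to stay where it is left; it cannot carry the pack level)
- tray: black acrylic tray, 480 x 370 mm, fixed flat on the sill, floor 4 mm thick, rim 12 mm high and 4 mm thick. Origin: centre of its underside. The lamp stands on it; from the slot the pack slides down a 5 mm step on to the tray floor
- charger: charger, fixed on the sill: a grey cradle, open at its -x end, and a white hood at its +x end. Origin: at sill height under the stop face, z up. The cradle floor is 12 mm above the sill, from x = -132 mm to the stop face at x = 0. Low guide rails (tops 20 mm above the sill) stand 66 mm apart, with finger gaps from x = -96 to -30 mm
- cradle_home (a point): where the pack's centre is when it is home, axes as the charger's (x = -60, y = 0, z = 28 mm from its origin): the pack's x along the charger's x, its contact end against the stop. It slides in along +x: the hood covers the last 14 mm before the stop, with a pocket 66 mm wide and 35 mm high under it. The hood is 84 mm wide and 58 mm high and ends 35 mm past the stop
- jar1_center (a point): centre of an empty glass jar with twist cap, 56 mm diameter, 68 mm high, standing on the tray; bystander
- jar2_center (a point): the same: the second empty jar; bystander
- file: frosted glass nail file, 140 (x) x 14 x 4 mm, lying on the tray; origin at the centre of its underside; bystander
- comb: red plastic comb, 170 (x) x 34 x 5 mm, lying on the sill; origin at the middle of its underside; bystander
- polish1_center (a point): centre of a square nail polish bottle, 30 x 30 mm, 70 mm high; bystander
- polish2_center (a point): the same: a second polish bottle; bystander
- buffer_center (a point): centre of a nail buffer block, 95 (x) x 26 x 26 mm; bystander
Mind the look-alikes: they are no part of the job. Leave any green look-alike of the part that bears pack_center alone.

How it is judged (in metres and radians):
On the way, in this order (a step that is already met when the one before it is completed fails the run):
1. the pack lies flat and at rest in front of the lamp, its inner end clear of the slot, and the gripper has let go of it (x of pack_center in the frame of slot_mouth below -0.06 m and height (world z) of pack_center below 0.027 m and angle between pack_center's own z axis and vertical below 0.12 rad and contact force between the fingers and pack below 0.1 N and linear speed of pack below 0.02 m/s), for 0.2 s.
2. the pack is held across its middle (within 45 mm of its centre) and lifted level, its centre more than 36 mm above the sill (height (world z) of pack_center above 0.036 m and angle between pack_center's own z axis and vertical below 0.35 rad and contact force between the fingers and pack above 1 N and distance between the grasp point and pack_center below 0.045 m), for 0.1 s.
At the end, for the whole second after the job is handed in: the pack lies flat on the cradle floor between the rails (centre within 5 mm sideways and 4 mm in height, within 0.07 rad of the cradle's line), loop end outward, pushed in under the hood to within 3.5 mm of the stop, released and at rest (x of pack_center in the frame of cradle_home between -0.0035 and 0.006 m and y of pack_center in the frame of cradle_home between -0.005 and 0.005 m and z of pack_center in the frame of cradle_home between -0.004 and 0.004 m and angle between pack_center's own z axis and vertical below 0.06 rad and angle between the x axis of pack_center and the x axis of cradle_home, either way round below 0.07 rad and x of loop_hinge in the frame of cradle_home below -0.05 m and linear speed of pack below 0.01 m/s and contact force between the fingers and pack below 0.1 N); the robot touches nothing.
It fails at once if the pack is tipped more than 40 degrees (hung by its loop or turned over) (angle between pack_center's own z axis and vertical above 0.7 rad).
It fails at once if a bystander (jar, file, comb, polish bottle, buffer) is moved more than 30 mm (distance of any of jar1_center, jar2_center, file, comb, polish1_center, polish2_center, buffer_center from where it was at the start of the episode above 0.03 m).
It also fails if it takes over 50 s, if anything falls off the work surface, if the arm or the gripper's body presses on something with over 40 N, if the wrist force passes 120 N, or if a joint passes its speed limit or range.

## Working session

There is one attempt and no reset: what is moved stays moved. The work goes in short steps, Python scripts to look and compute and a tool call to move; the robot and the scene stay as the last step left them, time stands still between calls to the robot, and variables do not carry over. Pictures are saved under pics/ and viewed, and the job is handed in when it is done.

Besides the shell and the picture viewer there is one more tool, called after "Request:" as a command line: name --argument value ..., lists and objects as JSON in quotes. play_rows: Moves the arm, as the interface text tells. Its arguments: {"type":"object","properties":{"plan":{"type":"array","items":{"type":"number"}},"grip_force":{"type":"number"}},"required":["plan"]}

```bash
ls; mkdir -p pics
cat > h.py <<'E'
import numpy as np,cv2
from rig import env,optics,ticket,finder
def snap(n,f):
    d=optics.get_image(n); cv2.imwrite('pics/'+f,cv2.cvtColor(d['pixels'],cv2.COLOR_RGB2BGR)); return d
def w(d,c): return np.array(d['R']).T@(np.array(c)-np.array(d['t']))
def proj(d,X):
    c=np.array(d['R'])@np.array(X,float)+np.array(d['t']); p=np.array(d['intrinsics'])@c; return p[:2]/p[2]
def ray(d,u,v,z):
    R=np.array(d['R']);o=-R.T@np.array(d['t']); r=R.T@np.linalg.inv(np.array(d['intrinsics']))@np.array([u,v,1.]); return o+r*(z-o[2])/r[2]
E
python3 - <<'E'
from h import *
for n in ['side','top']:
    d=snap(n,n+'0.png'); print(n,np.round(d['R'],3).tolist(),np.round(d['t'],1),np.round(d['intrinsics'],1).tolist())
    for q in ['slot_mouth','pack_center','loop_bar','loop_hinge','tray','charger','cradle_home','jar1_center','file','comb','polish1_center','buffer_center']:
        try: r=finder.find_in(q,n)
        except Exception as e: print(q,e); continue
        print(q,[(round(x['p'],2),np.round(w(d,x['centre'])).tolist()) for x in r[:3]])
s=env.read_state();print(s)
E
```

```text
pics
side [[-0.835, -0.55, -0.018], [-0.352, 0.558, -0.751], [0.423, -0.621, -0.66]] [ 449.5  206.5 1277.2] [[426.0, 0.0, 254.2], [0.0, 426.0, 189.1], [0.0, 0.0, 1.0]]
slot_mouth [(0.62, [696.0, 207.0, 87.0])]
pack_center [(0.88, [378.0, 538.0, 28.0]), (0.75, [236.0, 290.0, 29.0]), (0.57, [309.0, -70.0, 31.0])]
loop_bar [(0.76, [405.0, 634.0, 17.0]), (0.48, [587.0, 259.0, 31.0])]
loop_hinge [(0.84, [312.0, -68.0, 32.0]), (0.62, [377.0, 540.0, 31.0]), (0.58, [585.0, 258.0, 31.0])]
tray [(0.6, [554.0, 294.0, -1.0]), (0.27, [656.0, -365.0, 32.0])]
charger [(0.94, [607.0, -228.0, 10.0])]
cradle_home [(0.66, [605.0, -221.0, 11.0]), (0.64, [566.0, -109.0, 2.0])]
jar1_center [(0.84, [700.0, 386.0, 50.0])]
file []
comb [(0.53, [565.0, -111.0, 4.0])]
polish1_center [(0.59, [656.0, -367.0, 30.0])]
buffer_center [(0.67, [534.0, -327.0, 19.0])]
top [[0.004, -1.0, -0.007], [-0.989, -0.003, -0.146], [0.146, 0.007, -0.989]] [  63.7  501.3 1224. ] [[427.1, 0.0, 253.4], [0.0, 427.1, 194.3], [0.0, 0.0, 1.0]]
slot_mouth [(0.89, [720.0, 178.0, 103.0])]
pack_center [(0.98, [318.0, -86.0, 34.0]), (0.73, [
[... 558 characters left out ...]
6.0, -337.0, 28.0])]
{'t': 1.3, 'q': array([59.94136478, 36.00545821,  2.20478846, 86.9408681 , -1.5468234 ,
       57.08463977, -1.14429525]), 'qd': array([ 0.05010303, -0.11174301, -0.00259005, -0.07422727, -0.06342114,
       -0.01607661, -0.01115299]), 'joint_torque': array([ 6.25857024e-05, -5.63284385e+01,  1.22598723e+00, -1.93787348e+01,
        1.10092264e-02,  1.58785617e-03, -2.36053012e-05]), 'position': array([ 287.91535895, -582.7609894 ,  231.30271104]), 'ee_rot': array([-151.83952507,   89.99713735,   54.45020717]), 'wrist_force': array([-0.24570012,  0.60198058,  0.2562213 ]), 'wrist_torque': array([-0.00385188,  0.03616702,  0.02558174]), 'gripper_width': 85.08215840893281}
```

View images.

View pics/side0.png

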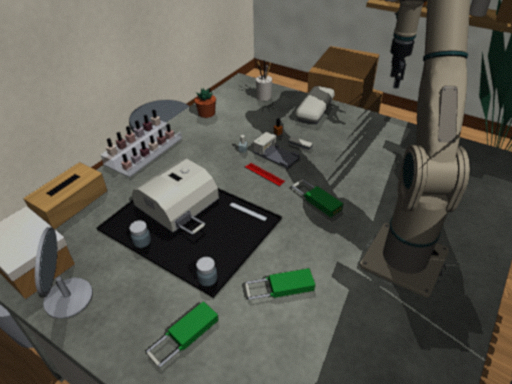

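View pics/top0.png

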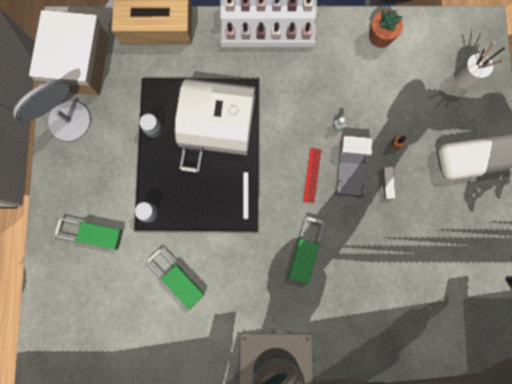

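Run:
```python
import cv2
a=cv2.imread('pics/top0.png'); cv2.imwrite('pics/topc.png',cv2.resize(a[100:260,80:280],None,fx=4,fy=3.7,interpolation=cv2.INTER_CUBIC)[:592])
cv2.imwrite('pics/topd.png',cv2.resize(a[150:270,270:420],None,fx=5,fy=5,interpolation=cv2.INTER_CUBIC))
```

```text
(no output)
```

View pics/topc.png

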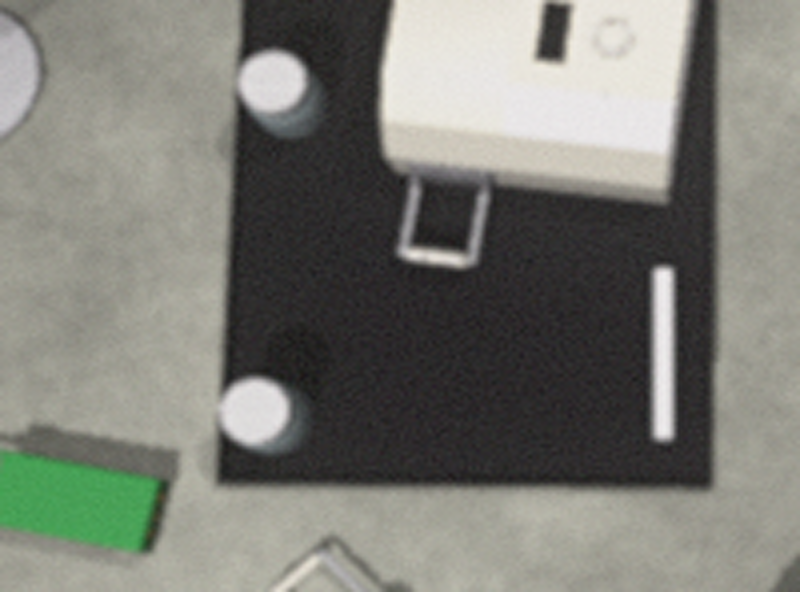

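View pics/topd.png

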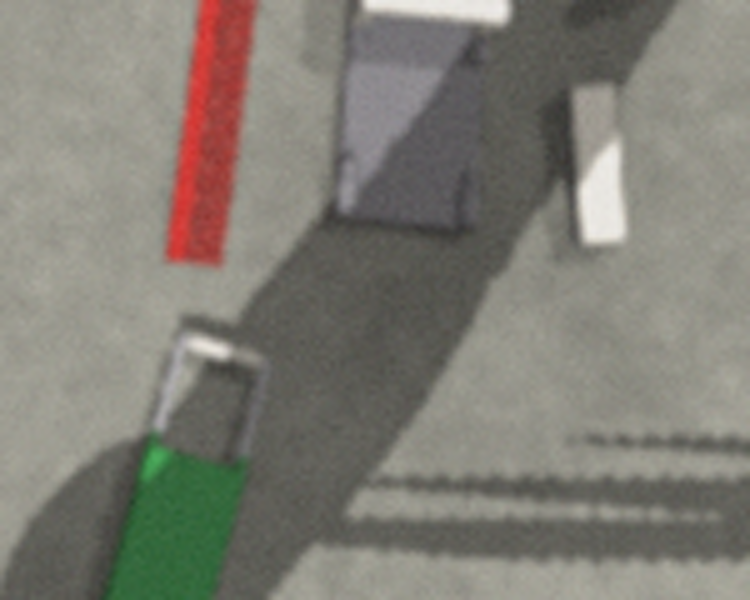

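Run:
```python
import cv2
a=cv2.imread('pics/side0.png'); cv2.imwrite('pics/sidec.png',cv2.resize(a[150:250,120:220],None,fx=6,fy=6,interpolation=cv2.INTER_CUBIC))
cv2.imwrite('pics/sided.png',cv2.resize(a[120:220,230:350],None,fx=6,fy=6,interpolation=cv2.INTER_CUBIC))
a=cv2.imread('pics/top0.png'); cv2.imwrite('pics/tope.png',cv2.resize(a[70:180,165:265],None,fx=5.4,fy=5.4,interpolation=cv2.INTER_CUBIC))
cv2.imwrite('pics/topf.png',cv2.resize(a[125:205,325:405],None,fx=7,fy=7,interpolation=cv2.INTER_CUBIC))
```

```text
(no output)
```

View pics/sidec.png

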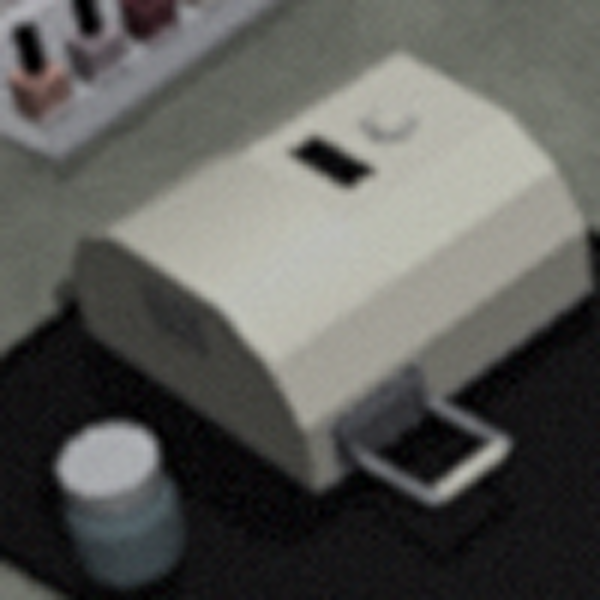

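View pics/sided.png

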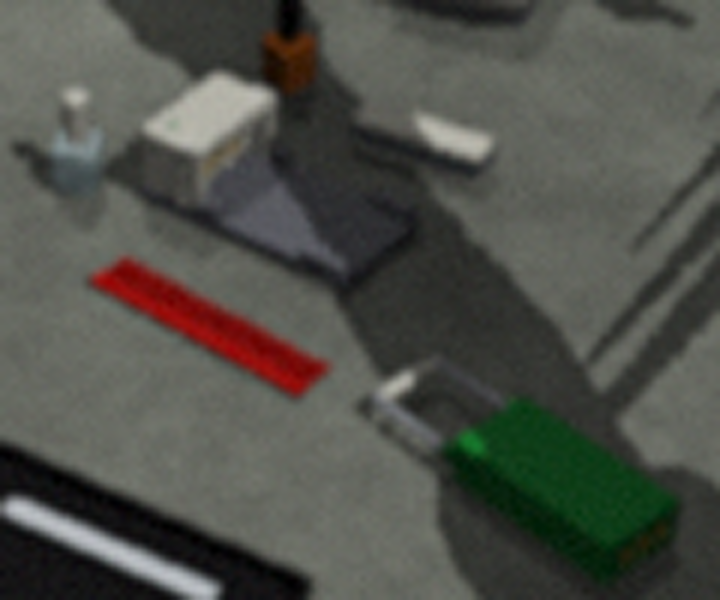

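View pics/tope.png

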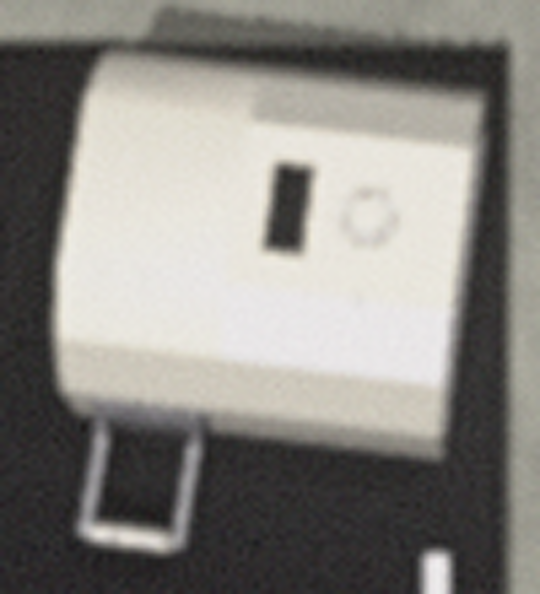

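View pics/topf.png

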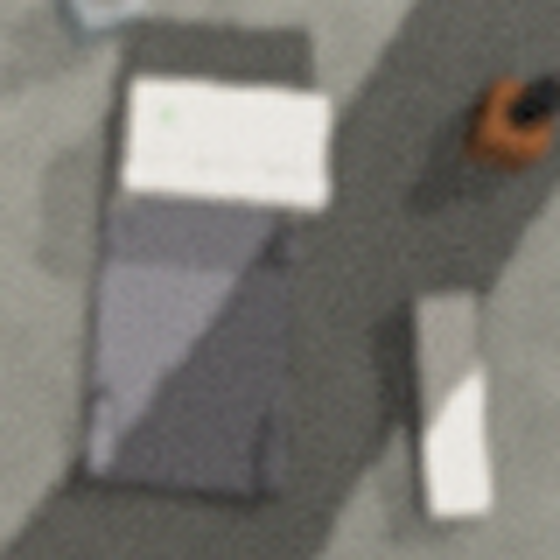

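```bash
cat >> h.py <<'E'
import pickle
def tri(dt,ds,pt,ps):
    A=[];b=[]
    for d,p in((dt,pt),(ds,ps)):
        R=np.array(d['R']);t=np.array(d['t']);K=np.array(d['intrinsics']);P=K@np.c_[R,t]
        for i in(0,1):
            r=P[i]-p[i]*P[2]; r=r/np.linalg.norm(r[:3]); A.append(r[:3]); b.append(-r[3])
    X,res,_,_=np.linalg.lstsq(np.array(A),np.array(b),rcond=None); return X,np.sqrt(res/4)
def up(p,off,s): return [(p[0]+.5)/s-.5+off[0],(p[1]+.5)/s-.5+off[1]]
E
python3 - <<'E'
from h import *
dt=optics.get_image('top');ds=optics.get_image('side')
pickle.dump((dt,ds),open('cal.pkl','wb'))
T=lambda p:up(p,(165,70),5.4); S=lambda p:up(p,(120,150),6)
for n,a,b in [('bar+y',(82,532),(435,497)),('bar-y',(180,545),(508,445)),('hin+y',(102,420),(345,438)),('hin-y',(195,430),(430,400))]:
    print(n,*tri(dt,ds,T(a),S(b)))
a=ray(ds,*S((315,490)),4);b=ray(ds,*S((593,290)),4);print('lampbase',a,b,np.linalg.norm(a-b),np.degrees(np.arctan2(*(a-b)[:2])))
a=ray(dt,*T((75,410)),48);b=ray(dt,*T((443,458)),4);print(a,b)
T=lambda p:up(p,(325,125),7); S=lambda p:up(p,(230,120),6)
C=[ray(dt,*T(p),58) for p in [(130,78),(332,92),(328,212),(125,195)]];print(np.round(C,1))
def fit(P,M):
    P=np.array(P)[:,:2];M=np.array(M,float);pc=P.mean(0);mc=M.mean(0);H=(M-mc).T@(P-pc);U,s,V=np.linalg.svd(H);R=V.T@np.diag([1,np.linalg.det(V.T@U.T)])@U.T;t=pc-R@mc
    return t,np.degrees(np.arctan2(R[1,0],R[0,0])),np.round(P-(M@R.T+t),1).tolist()
M=[(35,42),(35,-42),(-14,-42),(-14,42)]
print(fit(C,M))
C2=[ray(ds,*S(p),58) for p in [(222,72),(278,98),(205,150),(150,130)]];print(np.round(C2,1)); 
print(fit(C2,[(35,42),(35,-42),(-14,-42),(-14,42)]))
for p in [(85,485),(275,495)]: print(ray(dt,*T(p),12),ray(dt,*T(p),20))
for p in [(348,285),(412,225)]: print(ray(ds,*S(p),0), ray(ds,*S(p),12),ray(ds,*S(p),20))
E
```

```text
bar+y [579.84969663 285.41823082  36.23537275] [0.29719103]
bar-y [574.13892729 232.00824785  31.17770825] [0.65430516]
hin+y [645.49345201 277.32422945  35.902608  ] [1.84998721]
hin-y [638.58763548 224.47906249  24.97979305] [1.38655582]
lampbase [660.48645184 294.9863029    4.        ] [629.97792923  87.91501677   4.        ] 209.30668286359733 8.381286185385216
[645.64751897 288.88607671  48.        ] [629.65280634  86.70981977   4.        ]
[[ 673.7 -199.7   58. ]
 [ 667.8 -284.7   58. ]
 [ 615.9 -281.1   58. ]
 [ 623.  -196.2   58. ]]
(array([ 634.63735417, -239.64780674]), np.float64(-4.281902490963242), [[1.1, 0.7], [1.4, -0.5], [-1.7, -0.6], [-0.8, 0.5]])
[[ 664.5 -282.8   58. ]
 [ 617.2 -276.4   58. ]
 [ 626.4 -201.7   58. ]
 [ 668.3 -201.7   58. ]]
(array([ 644.94154839, -230.19059782]), np.float64(-94.43697489477194), [[-19.6, -14.5], [16.9, -14.5], [22.2, 11.2], [-19.6, 17.8]])
[ 506.67123958 -185.15944559   12.        ] [ 505.48166932 -183.64080481   20.        ]
[ 502.55088697 -266.50105593   12.        ] [ 501.38722473 -264.47095418   20.        ]
[ 514.98939245 -194.62024136    0.        ] [ 507.7366636  -181.26308492   12.        ] [ 502.90151103 -172.35831397   20.        ]
[ 5.11241501e+02 -2.71098830e+02  1.13686838e-13] [ 504.03348728 -256.82923193   12.        ] [ 499.22814464 -247.31616649   20.        ]
```

Run:
```python
from h import *
from scipy.spatial.transform import Rotation as Ro
s=env.read_state();r,p,y=s['ee_rot'];R=Ro.from_euler('xyz',[r,p,y],degrees=True).as_matrix();print(np.round(R,3),s['t']);yv=R[:,1];print(np.degrees(np.arctan2(yv[1],yv[0])))
dt,ds=pickle.load(open('cal.pkl','rb'))
C2=[ray(ds,*up(p,(230,120),6),58) for p in [(222,72),(278,98),(205,150),(150,130)]]
import cv2
# overlay models
def chg(t,yaw):
    c,s_=np.cos(np.radians(yaw)),np.sin(np.radians(yaw))
    f=lambda x,y,z:np.array([t[0]+c*x-s_*y,t[1]+s_*x+c*y,z]); return f
def draw(img,d,f,segs,col,s,off):
    for a,b in segs:
        pa=((proj(d,f(*a))-off+.5)*s-.5); pb=((proj(d,f(*b))-off+.5)*s-.5)
        cv2.line(img,tuple(int(v) for v in np.round(pa)),tuple(int(v) for v in np.round(pb)),col,1,cv2.LINE_AA)
def box(x0,x1,y0,y1,z0,z1):
    q=[(x,y,z) for z in(z0,z1) for x,y in((x0,y0),(x1,y0),(x1,y1),(x0,y1))]
    return [(q[i],q[j]) for i,j in [(0,1),(1,2),(2,3),(3,0),(4,5),(5,6),(6,7),(7,4),(0,4),(1,5),(2,6),(3,7)]]
f=chg((635,-239.5),-4.6)
for d,n,off,s in [(dt,'top',(325,125),7),(ds,'side',(230,120),6)]:
    im=cv2.cvtColor(d['pixels'],cv2.COLOR_RGB2BGR)[off[1]:off[1]+80,off[0]:off[0]+80];im=cv2.resize(im,None,fx=s,fy=s,interpolation=cv2.INTER_CUBIC)
    draw(im,d,f,box(-14,35,-42,42,0,58),(0,0,255),s,np.array(off)); draw(im,d,f,box(-132,0,-33,33,12,20),(0,255,0),s,np.array(off))
    cv2.imwrite('pics/ovc_%s.png'%n,im)
g=chg((649,250),-7.5)
for d,n,off,s in [(dt,'top',(165,70),5),(ds,'side',(120,150),6)]:
    im=cv2.cvtColor(d['pixels'],cv2.COLOR_RGB2BGR)[off[1]:off[1]+110,off[0]:off[0]+100];im=cv2.resize(im,None,fx=s,fy=s,interpolation=cv2.INTER_CUBIC)
    draw(im,d,g,box(0,.1,-32,32,9,44),(0,255,0),s,np.array(off)); draw(im,d,g,[((0,-170,4),(0,45,4))],(255,0,0),s,np.array(off))
    draw(im,d,g,[((-12,-26,25),(-71,-26,33)),((-12,26,25),(-71,26,33)),((-71,26,33),(-71,-26,33))],(0,0,255),s,np.array(off))
    cv2.imwrite('pics/ovl_%s.png'%n,im)
a=[cv2.imread('pics/ovc_%s.png'%n) for n in('top','side')]
cv2.imwrite('pics/ovc.png',np.hstack([cv2.resize(a[0],(400,400)),cv2.resize(a[1],(400,400))]))
a=[cv2.imread('pics/ovl_%s.png'%n) for n in('top','side')]
cv2.imwrite('pics/ovl.png',np.hstack([cv2.resize(x,(400,440)) for x in a]))
```

```text
[[ 0.     0.443 -0.897]
 [-0.    -0.897 -0.443]
 [-1.     0.    -0.   ]] 1.4
-63.71380905962459
```

View pics/ovc.png

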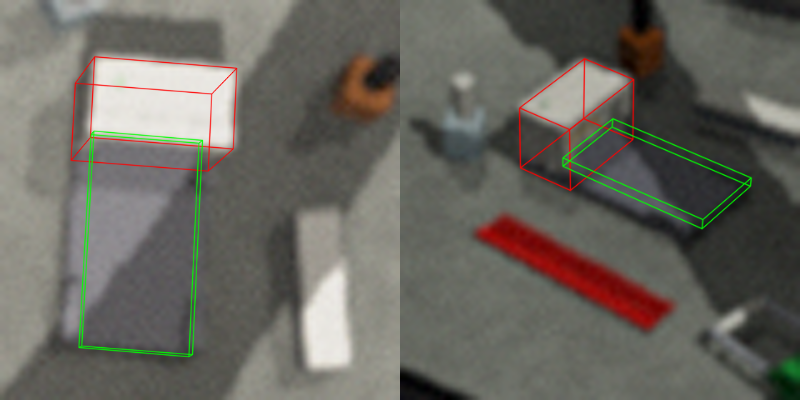

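View pics/ovl.png

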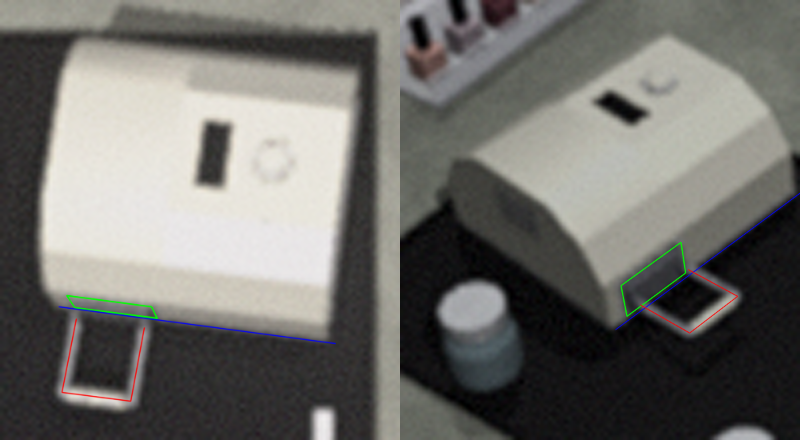

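Run:
```python
from h import *
dt,ds=pickle.load(open('cal.pkl','rb'))
P=[]
for d,(x0,x1,y0,y1) in ((dt,(172,206,162,178)),(ds,(185,210,215,236))):
    g=d['pixels'][y0:y1,x0:x1].astype(float).min(2); m=g*(g>120); ys,xs=np.mgrid[y0:y1,x0:x1]
    print(np.int32(g)) if d is dt else None
    P.append([ (xs*m).sum()/m.sum(),(ys*m).sum()/m.sum()]); print(P[-1],(m>0).sum())
print(tri(dt,ds,*P))
```

```text
[[ 40  44  47  44  44  41  37  59 115 152 137  78  37  33  36  36  32  40
   28  44  33  44  46  41  45  76 123 147 107  51  32  45  43  46]
 [ 44  42  42  37  37  42  41  65 112 149 124  69  26  31  35  31  38  36
   38  33  33  33  38  30  47  79 135 144  98  46  34  46  44  41]
 [ 43  42  44  37  40  41  34  67 116 151 113  58  30  36  37  33  34  36
   34  37  34  31  31  34  45  95 141 144  93  49  42  42  44  43]
 [ 39  40  39  42  48  36  41  82 128 147 103  59  45  49  39  40  34  38
   34  35  20  37  29  37  54 113 154 137  81  46  40  45  41  46]
 [ 43  45  44  47  31  43  48 100 145 153 122  94  88  85  74  74  68  55
   58  47  43  47  35  34  57 118 151 128  69  40  40  43  41  48]
 [ 39  43  38  45  41  40  59 111 169 175 167 166 154 146 135 128 128 113
  102  96  84  77  66  60  77 124 147 117  61  36  41  41  42  47]
 [ 45  48  41  40  35  40  49 106 157 184 203 208 208 194 187 190 192 182
  167 160 147 139 129 114 111 134 147 105  51  40  41  47  41  44]
 [ 41  36  41  47  38  42  43  73 110 153 185 195 200 197 192 203 213 214
  207 206 204 198 181 160 143 151 149 1
[... 662 characters left out ...]
 36
   35  34  35  33  35  38  44  42  41  43  44  44  49  37  42  44]
 [ 45  42  47  37  44  36  40  49  38  32  40  42  33  39  35  35  36  37
   35  38  48  35  41  37  39  47  45  36  41  43  39  40  46  39]
 [ 37  44  39  30  45  44  36  37  35  41  37  38  33  34  36  34  38  36
   43  36  36  37  34  40  46  37  39  31  42  41  36  43  43  37]
 [ 42  40  45  41  39  40  38  35  36  39  41  39  40  38  41  39  35  39
   41  32  41  36  37  38  41  42  43  46  46  44  45  39  46  42]]
[np.float64(189.20134137253572), np.float64(167.9985095860714)] 91
[np.float64(198.016134946828), np.float64(227.66593325999267)] 37
(array([580.33850829, 257.46450357,  32.67184325]), array([0.23374391]))
```

Run:
```python
from h import *
dt,ds=pickle.load(open('cal.pkl','rb'))
g=ds['pixels'].astype(int).min(2); print(g[214:238,184:210])
print(ray(dt,188.5,169.1,33))
```

```text
[[ 74  75  72  71  60  59  74  94 101 103 103  96  74  43  22   6   6   5
    4  12  11  17   8  22  18  22]
 [ 71  71  65  56  54  53  63  85 101  98  84  65  42  11   7   8   9   8
   12  14  15  16  21  18  19  20]
 [ 72  66  52  52  47  49  59  84 103 100  67  31  16   6   1   4   8   8
   13  15  17  17  20  23  13  20]
 [ 67  58  53  50  48  41  52  75  99 102  80  60  35  11   0   5   9   8
   16  20  21  16  17  21  21  12]
 [ 51  50  50  48  51  43  34  41  67  93 103  94  80  53  26  15  11  12
   21  18  18  20  22  20  20  19]
 [ 50  51  49  49  50  46  27  15  21  50  76 101 100  90  82  48  26  15
   16  20  19  22  16  16  23  19]
 [ 52  48  48  45  44  36  15   3   1  11  29  53  82 100 109  88  60  40
   26  16  18  16  19  15  20  19]
 [ 50  52  45  35  23  11   3   0   6   1   3  16  36  61  88  95  91  78
   63  39  26  17  13  19  20  15]
 [ 51  47  35  17   2  11   6  13   3   2  11  11  15  24  39  61  80  97
  103  87  60  27  25  18  15  19]
 [ 43  34  20  18   1   3   4   9   3  12  11  12  15  13  11  25  52  94
  129 136 100  44  14  16  22  20]
 [ 26  18 
[... 857 characters left out ...]
 20]
 [  6  12  18  27  57  78 101 118 127 137 128  96  55  25  13  12  16  16
   13  14  16  14  19  19  14  20]
 [  9  18  15  11  18  38  66  91 102  93  68  44  21  17  19  24  21  22
   21  13  16  15  18  20  23  19]
 [ 21  18  16  17  11   5  20  42  47  38  22  16  19  20  17  18  19  20
   13   5  11  11  10  21  12  21]
 [ 12  15  21  14  17  13  12  15  13  17  18  17  13  16  20  16  17  13
   10  12  10  16  15  17  21  19]
 [ 17  14  15  24  14  18  18  18  20  13  20  18  16  19  23  15  10  13
   11   9  16  16  18  16  19  22]
 [ 16  11  11  16  17  18  20  17  22  19  18  12  22  18  14  18   8  14
    5  14  16  17  22  18  18  18]]
[577.1996976  259.59400923  33.        ]
```

Request:
play_rows --plan '[50, 0.006, 0.017, 0, 0, 0, 0.02, 50, 0.017, 0.05, 0, 0, 0, 0.06, 50, 0.035, 0.1, 0, 0, 0, 0.12, 50, 0.055, 0.16, 0, 0, 0, 0.19, 50, 0.075, 0.218, 0, 0, 0, 0.26, 50, 0.096, 0.278, 0, 0, 0, 0.33, 50, 0.116, 0.337, 0, 0, 0, 0.4, 50, 0.136, 0.395, 0, 0, 0, 0.47]' --grip_force 30

```text
t: 2.4
position: [424.0, -184.6, 231.7]
ee_rot: [130.9, 90.0, 4.4]
wrist_force: [1.6, -0.3, 0.1]
gripper_width: 42.8
```

Request:
play_rows --plan '[50, 0.02, 0.058, 0, 0, 0, 0.07, 50, 0.04, 0.116, 0, 0, 0, 0.14, 50, 0.06, 0.174, 0, 0, 0, 0.21, 50, 0.08, 0.232, 0, 0, 0, 0.28, 50, 0.1, 0.29, 0, 0, 0, 0.35, 50, 0.12, 0.348, 0, 0, 0, 0.42, 50, 0.14, 0.405, 0, 0, 0, 0.48, 50, 0.154, 0.446, 0, 0, 0, 0.513]'

```text
t: 3.4
position: [576.8, 262.4, 231.5]
ee_rot: [-163.0, 89.9, 99.9]
wrist_force: [0.6, -0.1, -0.0]
gripper_width: 42.5
```

```bash
cat >> h.py <<'E'
def st():
    from scipy.spatial.transform import Rotation as Ro
    s=env.read_state();R=Ro.from_euler('xyz',s['ee_rot'],degrees=True).as_matrix()
    print('t',round(s['t'],2),'pos',np.round(s['position'],1),'jaw',round(np.degrees(np.arctan2(R[1,1],R[0,1])),2),'toolx',np.round(R[:,0],3),'F',np.round(s['wrist_force'],1),'w',round(s['gripper_width'],1),'q',np.round(s['q'],0))
E
python3 - <<'E'
from h import *
st()
d=snap('top','top1.png')
import cv2
a=cv2.imread('pics/top1.png'); cv2.imwrite('pics/top1c.png',cv2.resize(a[125:205,325:405],None,fx=7,fy=7,interpolation=cv2.INTER_CUBIC))
d=snap('side','side1.png')
a=cv2.imread('pics/side1.png'); cv2.imwrite('pics/side1c.png',cv2.resize(a[120:180,230:310],None,fx=9,fy=9,interpolation=cv2.INTER_CUBIC))
E
```

```text
t 3.4 pos [576.8 262.4 231.5] jaw -7.08 toolx [-0.     0.002 -1.   ] F [ 0.6 -0.1 -0. ] w 42.5 q [-17.  35. -17.  89.  11.  57. -44.]
```

View pics/top1.png

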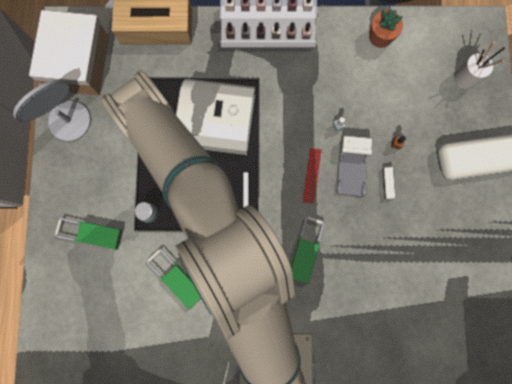

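View pics/top1c.png

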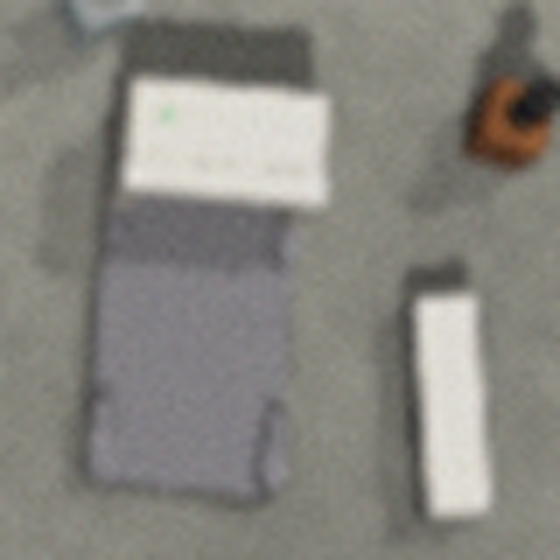

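View pics/side1c.png

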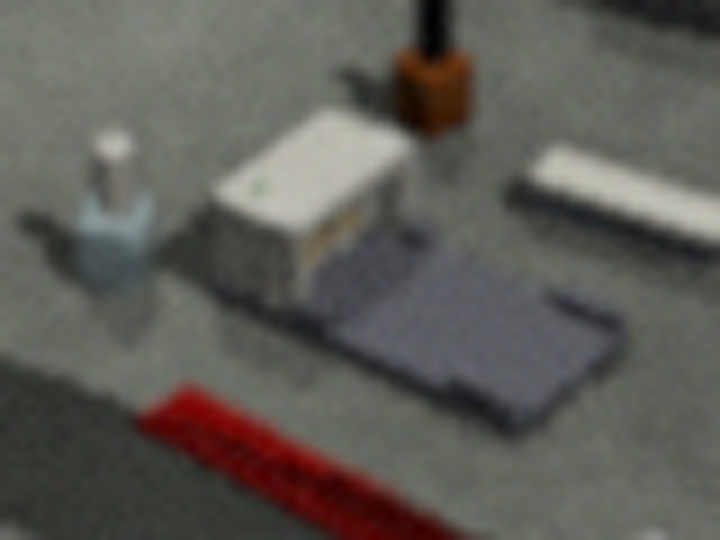

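Run:
```python
from h import *
dt,ds=pickle.load(open('cal.pkl','rb'))
T=lambda p:up(p,(325,125),7)
for z in (12,):
  for a,b in [((103,265),(87,475)),((293,270),(272,490)),((87,484),(272,497))]:
    A=ray(dt,*T(a),z);B=ray(dt,*T(b),z);v=A-B;print(z,np.round(A,1),np.round(B,1),np.degrees(np.arctan2(v[1],v[0])))
S=lambda p:up(p,(230,120),9)
for n,a in [('end+y',(518,430)),('end-y',(625,335)),('sideline',(330,335))]:
    print(n,ray(ds,*S(a),0),ray(ds,*S(a),12),ray(ds,*S(a),20))
C=[ray(ds,*S(a),58) for a in [(328,108),(412,152),(300,232),(215,190)]];print(np.round(C,1),np.mean(C,0))
```

```text
12 [ 603.3 -195.4   12. ] [ 511.  -186.1   12. ] -5.711174343984074
12 [ 601.3 -277.6   12. ] [ 504.7 -265.3   12. ] -7.295834356437332
12 [ 507.1 -186.    12. ] [ 501.7 -265.2   12. ] 86.07731666418636
end+y [ 5.15739451e+02 -1.92349080e+02 -1.13686838e-13] [ 508.47777392 -179.01902031   12.        ] [ 503.63665554 -170.13231369   20.        ]
end-y [ 5.09723430e+02 -2.74379905e+02  1.13686838e-13] [ 502.53352755 -260.07116185   12.        ] [ 497.74025934 -250.53199943   20.        ]
sideline [ 618.19293213 -206.53586847    0.        ] [ 609.70891465 -193.03655048   12.        ] [ 604.052903   -184.03700516   20.        ]
[[ 666.6 -281.8   58. ]
 [ 617.3 -272.    58. ]
 [ 626.5 -195.8   58. ]
 [ 674.3 -202.6   58. ]] [ 646.1740288  -238.07568032   58.        ]
```

Request:
play_rows --plan '[50, 0, 0, -0.03, 0, 0, 0, 50, 0, 0, -0.08, 0, 0, 0, 50, 0, 0, -0.12, 0, 0, 0, 50, 0, 0, -0.15, 0, 0, 0, 50, 0, 0, -0.165, 0, 0, 0, 50, 0, 0, -0.165, 0, 0, 0]'

```text
t: 4.25
position: [577.0, 257.9, 65.9]
ee_rot: [-54.9, 89.9, -152.3]
wrist_force: [0.1, -0.0, 0.3]
gripper_width: 42.7
```

Run:
```python
from h import *
st()
d=snap('side','side2.png')
import cv2
a=cv2.imread('pics/side2.png'); cv2.imwrite('pics/side2c.png',cv2.resize(a[140:260,120:260],None,fx=5,fy=5,interpolation=cv2.INTER_CUBIC))
```

```text
t 4.25 pos [577.  257.9  65.9] jaw -7.38 toolx [-0.002 -0.001 -1.   ] F [ 0.1 -0.   0.3] w 42.7 q [-19.  47. -13.  97.  16.  38. -48.]
```

View pics/side2c.png

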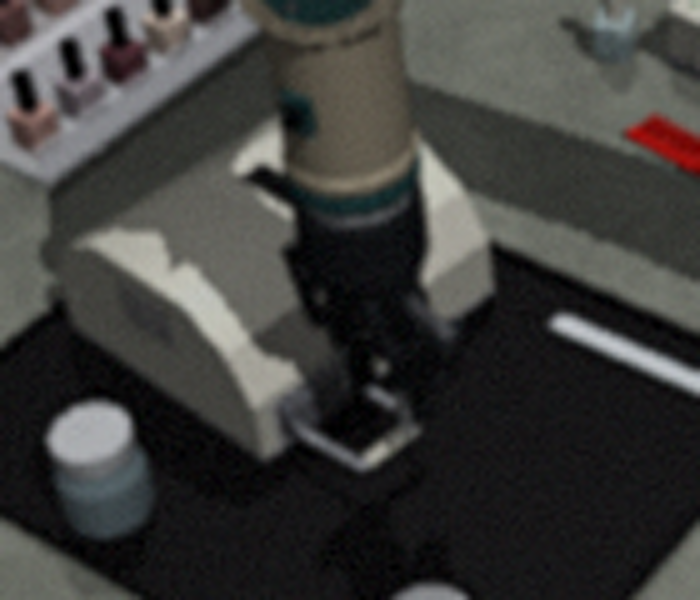

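Request:
play_rows --plan '[50, 0, 0, -0.02, 0, 0, 0, 50, 0, 0, -0.04, 0, 0, 0, 50, 0, 0, -0.046, 0, 0, 0, 50, 0, 0, -0.046, 0, 0, 0, 5, 0, 0, -0.046, 0, 0, 0, 0, 0, 0, -0.046, 0, 0, 0, 0, 0, 0, -0.046, 0, 0, 0, 0, 0, 0, -0.046, 0, 0, 0]'

```text
t: 5.3
position: [578.6, 258.5, 20.8]
ee_rot: [122.3, 89.9, 24.9]
wrist_force: [1.3, 0.8, 0.7]
gripper_width: 8.4
```

Run:
```python
from h import *
st()
```

```text
t 5.3 pos [578.6 258.5  20.8] jaw -7.4 toolx [ 0.001  0.001 -1.   ] F [1.3 0.8 0.7] w 8.4 q [-19.  51. -12.  97.  17.  34. -49.]
```

Request:
play_rows --plan '[0, -0.005, 0.0006, 0, 0, 0, 0, 0, -0.013, 0.0017, 0, 0, 0, 0, 0, -0.022, 0.0029, 0, 0, 0, 0, 0, -0.032, 0.0042, 0, 0, 0, 0, 0, -0.042, 0.0055, 0, 0, 0, 0, 0, -0.052, 0.0068, 0, 0, 0, 0, 0, -0.06, 0.0078, 0, 0, 0, 0, 0, -0.06, 0.0078, 0, 0, 0, 0]'

```text
t: 6.3
position: [515.5, 266.2, 20.0]
ee_rot: [-65.7, 89.8, -163.0]
wrist_force: [-1.6, 0.2, -0.9]
gripper_width: 8.8
```

Run:
```python
from h import *
st()
d=snap('side','side3.png')
import cv2
a=cv2.imread('pics/side3.png'); cv2.imwrite('pics/side3c.png',cv2.resize(a[140:260,120:260],None,fx=5,fy=5,interpolation=cv2.INTER_CUBIC))
```

```text
t 6.3 pos [515.5 266.2  20. ] jaw -7.32 toolx [-0.003 -0.001 -1.   ] F [-1.6  0.2 -0.9] w 8.8 q [-23.  48. -11. 106.  17.  28. -53.]
```

View pics/side3c.png

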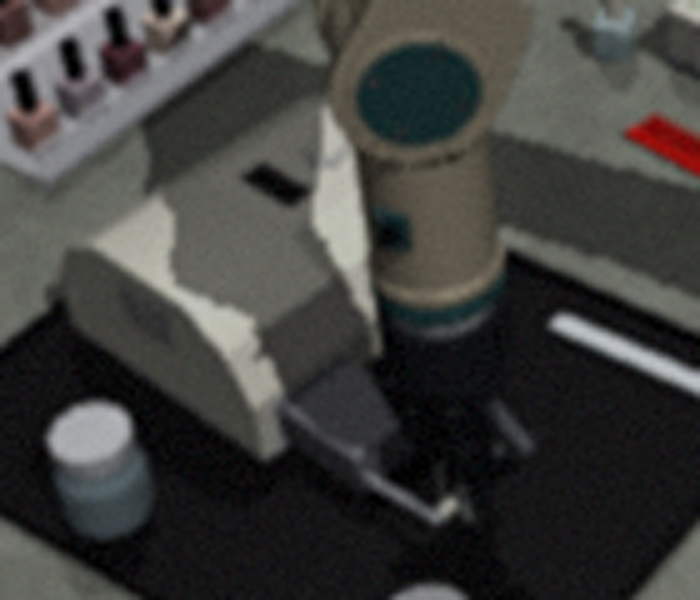

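Request:
play_rows --plan '[0, -0.008, 0.001, 0, 0, 0, 0, 0, -0.02, 0.0026, 0, 0, 0, 0, 0, -0.034, 0.0044, 0, 0, 0, 0, 0, -0.048, 0.0062, 0, 0, 0, 0, 0, -0.062, 0.008, -0.001, 0, 0, 0, 0, -0.075, 0.0098, -0.002, 0, 0, 0, 0, -0.083, 0.0108, -0.003, 0, 0, 0, 0, -0.083, 0.0108, -0.003, 0, 0, 0]'

```text
t: 7.35
position: [433.5, 277.3, 17.4]
ee_rot: [-76.3, 89.9, -173.7]
wrist_force: [-3.1, 0.9, 1.0]
gripper_width: 8.8
```

Run:
```python
from h import *
st()
d=snap('side','side4.png')
import cv2
a=cv2.imread('pics/side4.png'); cv2.imwrite('pics/side4c.png',cv2.resize(a[160:280,120:260],None,fx=5,fy=5,interpolation=cv2.INTER_CUBIC))
```

```text
t 7.35 pos [433.5 277.3  17.4] jaw -7.31 toolx [-0.001 -0.    -1.   ] F [-3.1  0.9  1. ] w 8.8 q [-31.  45.  -8. 117.  17.  19. -59.]
```

View pics/side4c.png

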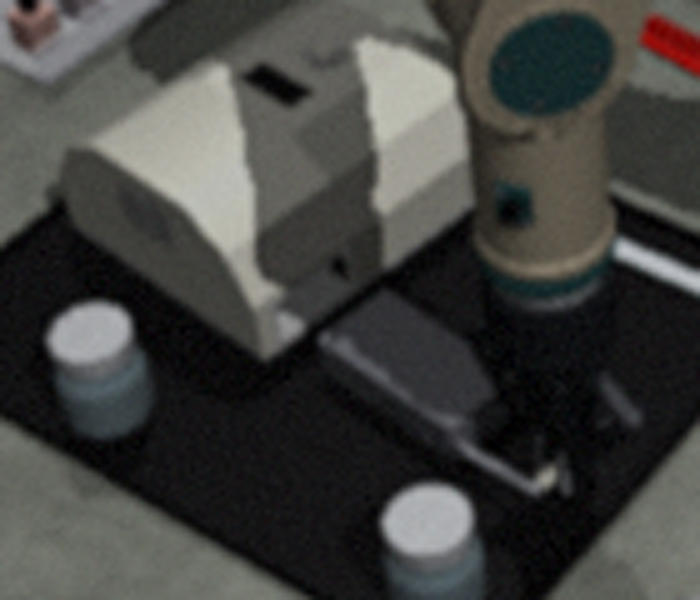

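Request:
play_rows --plan '[20, 0, 0, 0, 0, 0, 0, 40, 0, 0, 0, 0, 0, 0, 40, 0, 0, 0, 0, 0, 0, 40, 0, 0, 0, 0, 0, 0, 40, 0, 0, 0.02, 0, 0, 0, 40, 0, 0, 0.06, 0, 0, 0, 40, 0, 0, 0.11, 0, 0, 0, 40, 0, 0, 0.15, 0, 0, 0]'

```text
t: 8.4
position: [435.1, 276.8, 169.2]
ee_rot: [132.9, 89.9, 35.5]
wrist_force: [1.3, -0.4, 0.7]
gripper_width: 34.0
```

Run:
```python
from h import *
st()
d=snap('side','side5.png')
print([(round(x['p'],2),np.round(w(d,x['centre'])).tolist()) for x in finder.find_in('pack_center','side')])
import cv2
a=cv2.imread('pics/side5.png'); cv2.imwrite('pics/side5c.png',cv2.resize(a[160:260,150:260],None,fx=6,fy=6,interpolation=cv2.INTER_CUBIC))
d=snap('top','top5.png')
a=cv2.imread('pics/top5.png'); cv2.imwrite('pics/top5c.png',cv2.resize(a[120:240,120:260],None,fx=5,fy=5,interpolation=cv2.INTER_CUBIC))
```

```text
t 8.4 pos [435.1 276.8 169.2] jaw -7.4 toolx [ 0.001  0.001 -1.   ] F [ 1.3 -0.4  0.7] w 34.0 q [-25.  31. -15. 112.  12.  39. -55.]
[(0.73, [238.0, 288.0, 30.0]), (0.69, [309.0, -73.0, 33.0]), (0.6, [534.0, 272.0, 33.0]), (0.56, [380.0, 538.0, 27.0]), (0.47, [700.0, 385.0, 50.0]), (0.28, [548.0, 310.0, 3.0])]
```

View pics/side5c.png

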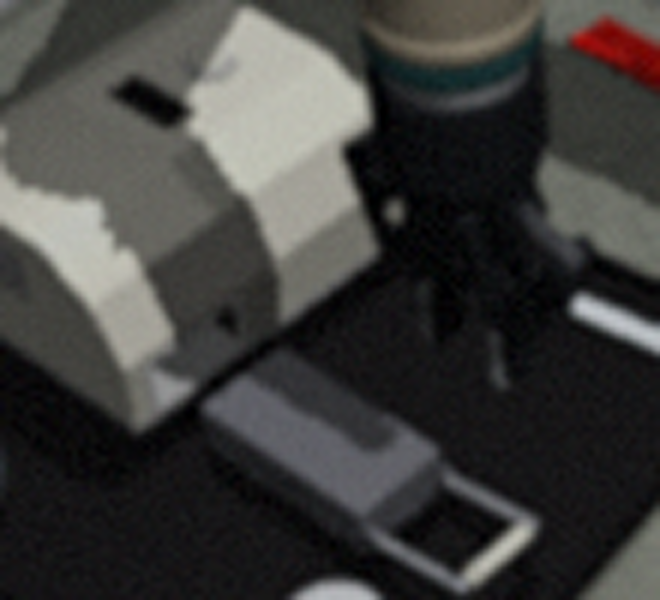

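View pics/top5c.png

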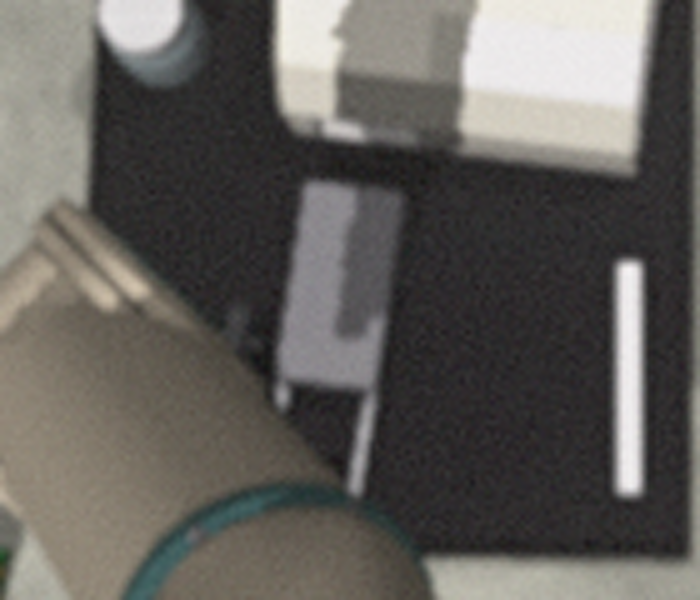

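```bash
cat >> h.py <<'E'
def fit(P,M):
    P=np.array(P)[:,:2];M=np.array(M,float);pc=P.mean(0);mc=M.mean(0);H=(M-mc).T@(P-pc);U,s,V=np.linalg.svd(H);R=V.T@np.diag([1,np.linalg.det(V.T@U.T)])@U.T;t=pc-R@mc
    return np.round(t,1),round(np.degrees(np.arctan2(R[1,0],R[0,0])),2),np.round(P-(M@R.T+t),1).tolist()
E
python3 - <<'E'
from h import *
dt,ds=pickle.load(open('cal.pkl','rb'))
M=[(60,30),(60,-30),(-60,-30),(-60,30)]
print(fit([ray(ds,*up(p,(150,160),6),36) for p in [(205,405),(280,350),(440,460),(362,523)]],M))
print(fit([ray(dt,*up(p,(120,120),5),36) for p in [(303,180),(407,190),(372,390),(277,378)]],M))
E
```

```text
(array([553.7, 264.9]), np.float64(-8.8), [[-0.3, -3.5], [1.4, 3.0], [0.2, 2.4], [-1.3, -1.8]])
(array([554.5, 261.3]), np.float64(-6.94), [[0.1, 1.2], [1.3, -1.8], [-0.6, 1.8], [-0.8, -1.3]])
```

Request:
play_rows --plan '[100, 0.008, -0.001, 0.01, 0, 0, 0.1, 100, 0.024, -0.003, 0.01, 0, 0, 0.28, 100, 0.044, -0.005, 0.01, 0, 0, 0.46, 100, 0.064, -0.008, 0.01, 0, 0, 0.64, 100, 0.084, -0.01, 0.01, 0, 0, 0.82, 100, 0.1, -0.012, 0.01, 0, 0, 1.0, 100, 0.114, -0.014, 0.01, 0, 0, 1.18, 100, 0.121, -0.015, 0.01, 0, 0, 1.36]'

```text
t: 9.55
position: [555.9, 260.9, 175.2]
ee_rot: [-137.6, 89.8, -156.8]
wrist_force: [0.4, -0.0, 0.4]
gripper_width: 85.5
```

Request:
play_rows --plan '[100, 0, 0, -0.01, 0, 0, 0.15, 100, 0, 0, -0.04, 0, 0, 0.209, 100, 0, 0, -0.08, 0, 0, 0.209, 100, 0, 0, -0.105, 0, 0, 0.209, 100, 0, 0, -0.115, 0, 0, 0.209, 100, 0, 0, -0.115, 0, 0, 0.209]'

```text
t: 10.3
position: [555.2, 261.7, 61.3]
ee_rot: [-154.9, 89.9, -162.3]
wrist_force: [0.5, -0.1, 0.6]
gripper_width: 85.8
```

Run:
```python
from h import *
st()
d=snap('side','side6.png')
import cv2
a=cv2.imread('pics/side6.png'); cv2.imwrite('pics/side6c.png',cv2.resize(a[140:260,120:260],None,fx=5,fy=5,interpolation=cv2.INTER_CUBIC))
```

```text
t 10.3 pos [555.2 261.7  61.3] jaw 82.52 toolx [-0.002 -0.001 -1.   ] F [ 0.5 -0.1  0.6] w 85.8 q [ -8.  50. -34. 100.  39.  43.  21.]
```

View pics/side6c.png

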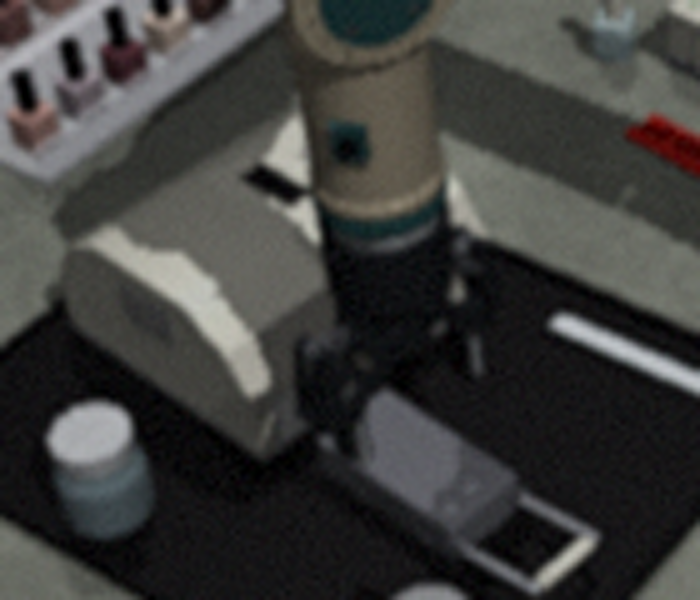

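Request:
play_rows --plan '[100, 0, 0, -0.015, 0, 0, 0, 100, 0, 0, -0.035, 0, 0, 0, 100, 0, 0, -0.048, 0, 0, 0, 100, 0, 0, -0.052, 0, 0, 0, 60, 0, 0, -0.052, 0, 0, 0, 40, 0, 0, -0.052, 0, 0, 0, 40, 0, 0, -0.052, 0, 0, 0, 40, 0, 0, -0.052, 0, 0, 0]' --grip_force 50

```text
t: 11.35
position: [556.2, 262.1, 10.8]
ee_rot: [39.8, 90.0, 32.3]
wrist_force: [0.1, -0.0, 2.4]
gripper_width: 58.8
```

Run:
```python
from h import *
st()
```

```text
t 11.35 pos [556.2 262.1  10.8] jaw 82.51 toolx [ 0.001  0.    -1.   ] F [ 0.1 -0.   2.4] w 58.8 q [ -9.  54. -31. 100.  42.  38.  18.]
```

Gripped at 58.8 mm. Lift to clear the jars.

Request:
play_rows --plan '[40, 0, 0, 0.01, 0, 0, 0, 40, 0, 0, 0.025, 0, 0, 0, 40, 0, 0, 0.045, 0, 0, 0, 40, 0, 0, 0.07, 0, 0, 0, 40, 0, 0, 0.1, 0, 0, 0, 40, 0, 0, 0.12, 0, 0, 0, 40, 0, 0, 0.12, 0, 0, 0]'

```text
t: 12.22
position: [556.9, 262.5, 132.4]
ee_rot: [36.2, 89.8, 28.7]
wrist_force: [0.7, 0.3, -4.4]
gripper_width: 58.8
```

Run:
```python
from h import *
st()
d=snap('side','side7.png')
import cv2
a=cv2.imread('pics/side7.png'); cv2.imwrite('pics/side7c.png',cv2.resize(a[100:260,120:300],None,fx=4,fy=3.7,interpolation=cv2.INTER_CUBIC))
```

```text
t 12.22 pos [556.9 262.5 132.4] jaw 82.5 toolx [ 0.003  0.002 -1.   ] F [ 0.7  0.3 -4.4] w 58.8 q [ -5.  45. -38.  97.  34.  50.  25.]
```

View pics/side7c.png

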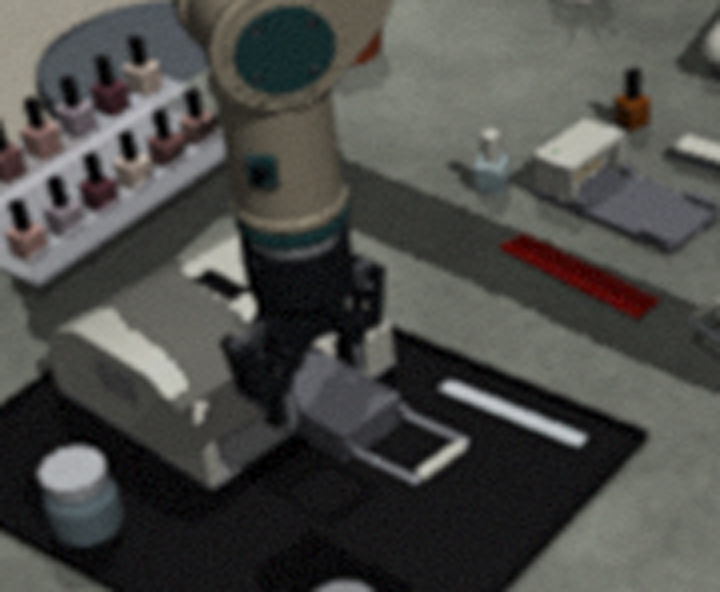

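Request:
play_rows --plan '[40, 0, -0.008, 0, 0, 0, 0, 40, 0, -0.025, 0, 0, 0, 0.003, 40, 0, -0.05, 0, 0, 0, 0.006, 40, -0.001, -0.085, 0, 0, 0, 0.01, 40, -0.001, -0.125, 0, 0, 0, 0.012, 40, -0.001, -0.165, 0, 0, 0, 0.015, 40, -0.002, -0.205, 0, 0, 0, 0.018, 40, -0.002, -0.245, 0, 0, 0, 0.02]' --grip_force 60

```text
t: 13.28
position: [552.9, 13.8, 129.6]
ee_rot: [-142.4, 89.9, -148.8]
wrist_force: [0.6, 0.4, -4.6]
gripper_width: 58.9
```

Request:
play_rows --plan '[40, 0, -0.04, 0, 0, 0, 0.002, 40, 0, -0.08, 0, 0, 0, 0.004, 40, 0, -0.12, 0, 0, 0, 0.006, 40, -0.001, -0.16, 0, 0, 0, 0.008, 40, -0.001, -0.2, 0, 0, 0, 0.01, 40, -0.001, -0.23, 0, 0, 0, 0.011, 40, -0.001, -0.247, 0, 0, 0, 0.011, 40, -0.001, -0.247, 0, 0, 0, 0.011]'

```text
t: 14.28
position: [551.9, -231.8, 129.7]
ee_rot: [-172.6, 89.9, -178.5]
wrist_force: [-0.4, 1.2, -5.1]
gripper_width: 58.4
```

Run:
```python
from h import *
st()
d=snap('side','side8.png')
import cv2
a=cv2.imread('pics/side8.png'); cv2.imwrite('pics/side8c.png',cv2.resize(a[70:190,220:360],None,fx=5,fy=5,interpolation=cv2.INTER_CUBIC))
d=snap('top','top8.png')
a=cv2.imread('pics/top8.png'); cv2.imwrite('pics/top8c.png',cv2.resize(a[100:220,290:430],None,fx=5,fy=5,interpolation=cv2.INTER_CUBIC))
```

```text
t 14.28 pos [ 551.9 -231.8  129.7] jaw 84.11 toolx [-0.001 -0.    -1.   ] F [-0.4  1.2 -5.1] w 58.4 q [ 45.  45. -41. 100.  37.  50.  71.]
```

View pics/side8c.png

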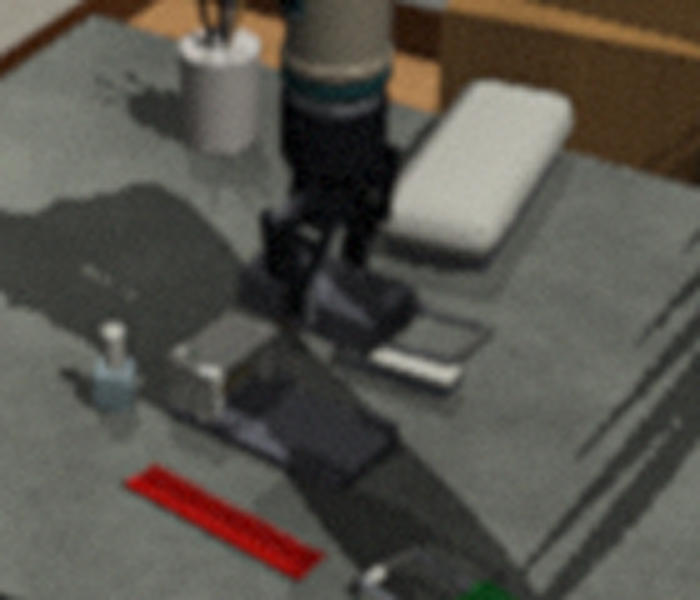

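View pics/top8c.png

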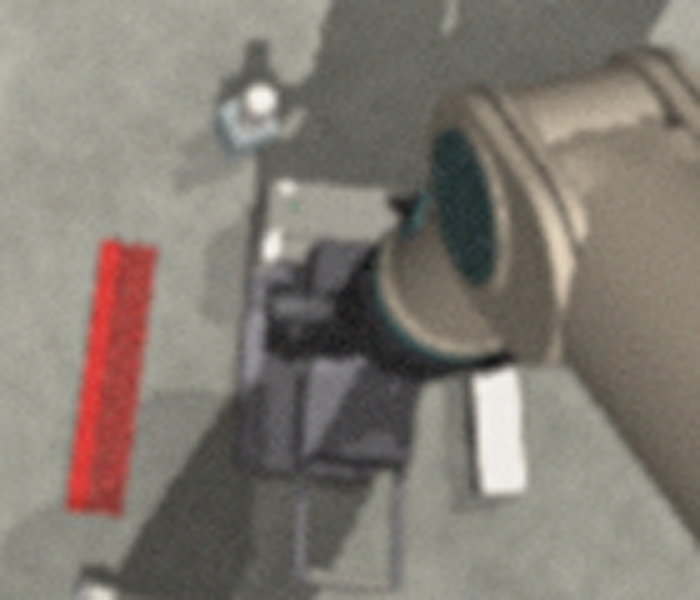

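Run:
```python
from h import *
dt,ds=pickle.load(open('cal.pkl','rb'))
T=lambda p:up(p,(290,100),5)
for p in [(317,243),(302,460),(404,466)]: print(ray(dt,*T(p),155))
S=lambda p:up(p,(220,70),5)
# side: -x end top corners
for p in [(375,345),(415,295)]: print(ray(ds,*S(p),155))
```

```text
[ 610.67629707 -205.20390326  155.        ]
[ 491.59783903 -193.60315056  155.        ]
[ 488.50168872 -247.87291887  155.        ]
[ 480.7021375  -173.66881716  155.        ]
[ 487.21009417 -243.83041008  155.        ]
```

Request:
play_rows --plan '[40, 0, 0, -0.02, 0, 0, 0, 40, 0, 0, -0.05, 0, 0, 0, 40, 0, 0, -0.075, 0, 0, 0, 40, 0, 0, -0.09, 0, 0, 0, 40, 0, 0, -0.09, 0, 0, 0]'

```text
t: 15.0
position: [552.1, -229.1, 38.9]
ee_rot: [160.5, 89.8, 154.9]
wrist_force: [0.5, -1.2, -4.0]
gripper_width: 58.5
```

Run:
```python
from h import *
st()
d=snap('side','side9.png')
import cv2
a=cv2.imread('pics/side9.png'); cv2.imwrite('pics/side9c.png',cv2.resize(a[100:190,240:340],None,fx=6.5,fy=6.5,interpolation=cv2.INTER_CUBIC))
d=snap('top','top9.png')
a=cv2.imread('pics/top9.png'); cv2.imwrite('pics/top9c.png',cv2.resize(a[120:220,310:410],None,fx=6,fy=6,interpolation=cv2.INTER_CUBIC))
```

```text
t 15.0 pos [ 552.1 -229.1   38.9] jaw 84.36 toolx [-0.003  0.001 -1.   ] F [ 0.5 -1.2 -4. ] w 58.5 q [ 41.  51. -36. 103.  44.  41.  66.]
```

View pics/side9c.png

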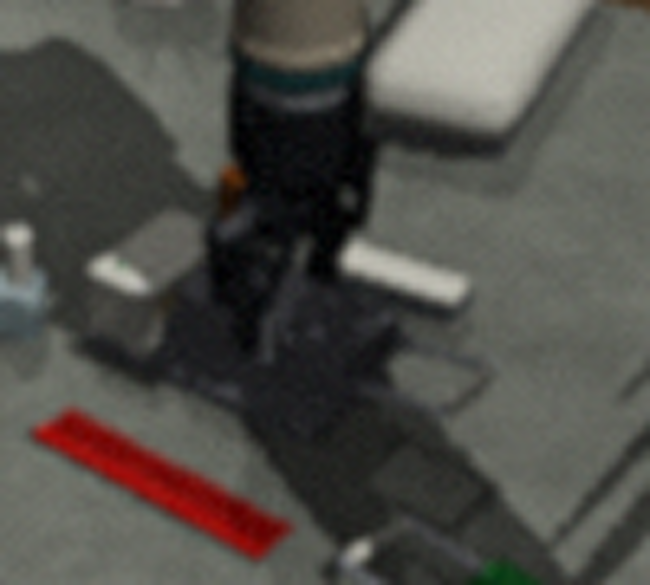

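View pics/top9c.png

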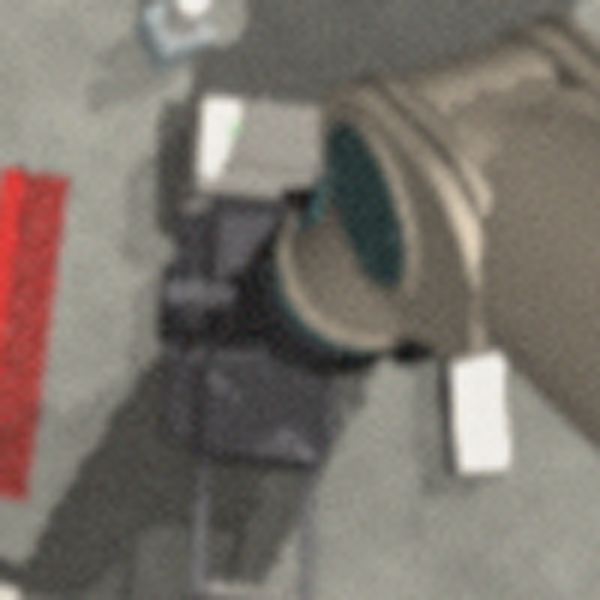

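```bash
cat >> h.py <<'E'
def frame(t,yaw):
    c,s_=np.cos(np.radians(yaw)),np.sin(np.radians(yaw))
    return lambda x,y,z:np.array([t[0]+c*x-s_*y,t[1]+s_*x+c*y,z])
def draw(img,d,f,segs,col,s,off):
    for a,b in segs:
        pa=((proj(d,f(*a))-off+.5)*s-.5); pb=((proj(d,f(*b))-off+.5)*s-.5)
        cv2.line(img,tuple(int(v) for v in np.round(pa)),tuple(int(v) for v in np.round(pb)),col,1,cv2.LINE_AA)
def rect(x0,x1,y0,y1,z):
    q=[(x0,y0,z),(x1,y0,z),(x1,y1,z),(x0,y1,z)]; return [(q[i],q[(i+1)%4]) for i in range(4)]
def view(d,fn,off,sz,s,items,gain=2.0):
    off=np.array(off); im=cv2.cvtColor(d['pixels'],cv2.COLOR_RGB2BGR)[off[1]:off[1]+sz[1],off[0]:off[0]+sz[0]]
    im=np.clip(255*(im/255.)**(1/gain),0,255).astype(np.uint8)
    im=cv2.resize(im,None,fx=s,fy=s,interpolation=cv2.INTER_CUBIC); raw=im.copy()
    for f,segs,col in items: draw(im,d,f,segs,col,s,off)
    cv2.imwrite('pics/'+fn,np.hstack([raw,im]))
E
python3 - <<'E'
from h import *
dt=optics.get_image('top');ds=optics.get_image('side')
st()
p=frame((549.5,-229.2),-5.64); c=frame((635.2,-238.2),-5.7)
it=[(p,rect(-60,60,-30,30,64),(0,255,255)),(p,rect(-60,60,-30,30,32),(0,160,255)),(c,rect(-132,-14,-33,33,20),(0,255,0)),(c,rect(-14,35,-42,42,58),(0,0,255))]
view(dt,'v9t.png',(325,135),(65,80),6,it);view(ds,'v9s.png',(250,125),(80,65),5,it)
E
```

```text
t 15.2 pos [ 553.8 -230.2   41.3] jaw 84.29 toolx [ 0.002 -0.    -1.   ] F [-0.4  0.4 -4.3] w 58.6 q [ 41.  51. -36. 103.  44.  41.  66.]
```

View pics/v9t.png

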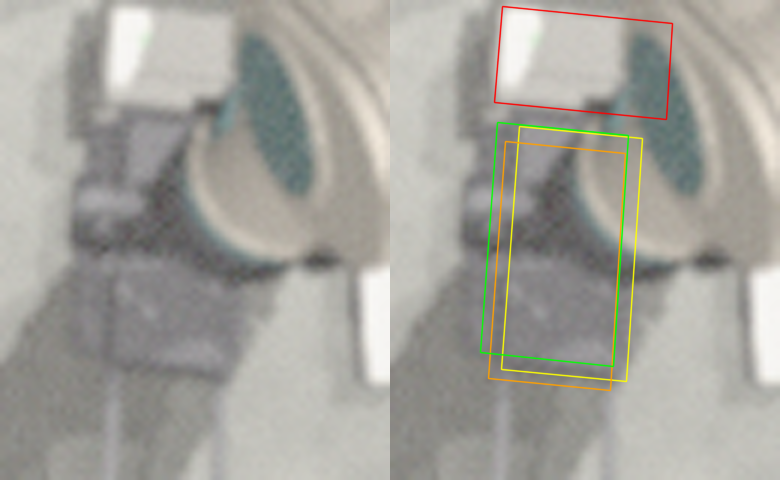

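View pics/v9s.png

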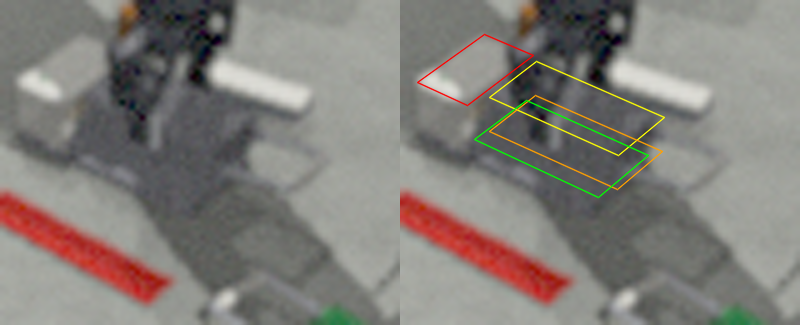

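```bash
python3 - <<'E'
from h import *
dt=optics.get_image('top');ds=optics.get_image('side');st()
p=frame((553.8,-230.2),-5.7)
it=[(p,[((-66,-26,48),(-125.5,-26,56)),((-66,26,48),(-125.5,26,56)),((-125.5,26,56),(-125.5,-26,56))],(0,0,255)),(p,rect(-60,60,-30,30,64),(0,255,255))]
view(dt,'v10t.png',(330,180),(50,50),8,it);view(ds,'v10s.png',(285,130),(50,50),8,it)
E
python3 -c "
import cv2,numpy as np
a=[cv2.imread('pics/v10%s.png'%n) for n in 'ts']
cv2.imwrite('pics/v10.png',cv2.resize(np.vstack(a),(600,600)))"
```

```text
t 15.3 pos [ 553.5 -230.4   41.2] jaw 84.28 toolx [ 0.002 -0.001 -1.   ] F [-0.6 -0.1 -3.9] w 58.5 q [ 41.  51. -36. 103.  44.  41.  66.]
```

View pics/v10.png

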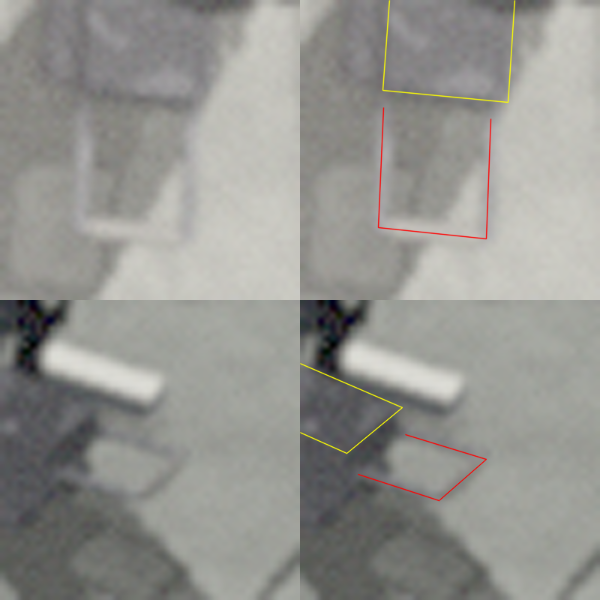

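Request:
play_rows --plan '[40, 0, 0, -0.006, 0, 0, 0, 40, 0, 0, -0.011, 0, 0, 0, 40, 0, 0, -0.015, 0, 0, 0, 40, 0, 0, -0.018, 0, 0, 0, 40, 0, 0, -0.018, 0, 0, 0]'

```text
t: 15.92
position: [552.7, -230.0, 22.0]
ee_rot: [162.9, 90.0, 157.2]
wrist_force: [0.5, 0.4, -4.4]
gripper_width: 58.8
```

Run:
```python
from h import *
st()
```

```text
t 15.93 pos [ 552.7 -230.    22. ] jaw 84.29 toolx [-0.001  0.    -1.   ] F [ 0.5  0.4 -4.4] w 58.8 q [ 41.  53. -34. 103.  45.  39.  64.]
```

Request:
play_rows --plan '[40, 0, 0, -0.0015, 0, 0, 0, 40, 0, 0, -0.003, 0, 0, 0, 40, 0, 0, -0.003, 0, 0, 0]'

```text
t: 16.3
position: [552.8, -230.2, 19.3]
ee_rot: [-172.0, 90.0, -177.7]
wrist_force: [-0.5, -0.5, -4.4]
gripper_width: 59.1
```

Run:
```python
from h import *
st()
```

```text
t 16.3 pos [ 552.8 -230.2   19.3] jaw 84.28 toolx [-0. -0. -1.] F [-0.5 -0.5 -4.4] w 59.1 q [ 41.  53. -34. 103.  45.  39.  64.]
```

Request:
play_rows --plan '[40, 0, 0, -0.001, 0, 0, 0, 40, 0.003, -0.0003, -0.001, 0, 0, 0, 40, 0.006, -0.0006, -0.001, 0, 0, 0, 40, 0.01, -0.001, -0.001, 0, 0, 0, 40, 0.014, -0.0014, -0.001, 0, 0, 0, 40, 0.018, -0.0018, -0.001, 0, 0, 0, 40, 0.018, -0.0018, -0.001, 0, 0, 0]'

```text
t: 17.18
position: [571.2, -232.0, 18.9]
ee_rot: [-34.6, 90.0, -40.3]
wrist_force: [-3.2, 0.4, 5.0]
gripper_width: 58.6
```

Run:
```python
from h import *
st()
```

```text
t 17.18 pos [ 571.2 -232.    18.9] jaw 84.28 toolx [ 0. -0. -1.] F [-3.2  0.4  5. ] w 58.6 q [ 40.  54. -35. 100.  45.  41.  65.]
```

Request:
play_rows --plan '[40, 0.002, -0.0002, 0, 0, 0, 0, 40, 0.004, -0.0004, 0, 0, 0, 0, 40, 0.006, -0.0006, 0, 0, 0, 0, 40, 0.006, -0.0006, 0, 0, 0, 0]'

```text
t: 17.68
position: [576.3, -232.6, 18.9]
ee_rot: [-151.5, 89.9, -157.2]
wrist_force: [-5.0, 0.8, 7.0]
gripper_width: 58.7
```

Request:
play_rows --plan '[40, 0.002, -0.0002, 0, 0, 0, 0, 40, 0.004, -0.0004, 0, 0, 0, 0, 40, 0.004, -0.0004, 0, 0, 0, 0]'

```text
t: 18.05
position: [577.1, -232.7, 18.9]
ee_rot: [-169.6, 89.6, -175.4]
wrist_force: [-12.4, 1.5, 14.4]
gripper_width: 58.7
```

Request:
play_rows --plan '[40, 0.002, -0.0002, 0, 0, 0, 0, 40, 0.003, -0.0003, 0, 0, 0, 0, 40, 0.003, -0.0003, 0, 0, 0, 0]'

```text
t: 18.42
position: [577.1, -232.7, 18.9]
ee_rot: [-171.5, 89.2, -177.3]
wrist_force: [-20.2, 2.6, 20.4]
gripper_width: 58.5
```

Run:
```python
from h import *
st()
```

```text
t 18.43 pos [ 577.1 -232.7   18.9] jaw 84.27 toolx [-0.013 -0.001 -1.   ] F [-20.2   2.6  20.4] w 58.5 q [ 40.  55. -35.  98.  44.  43.  66.]
```

Request:
play_rows --plan '[40, -0.002, 0.0002, 0, 0, 0, 0, 40, -0.004, 0.0004, 0.001, 0, 0, 0, 40, -0.004, 0.0004, 0.001, 0, 0, 0, 90, -0.004, 0.0004, 0.001, 0, 0, 0, 90, -0.004, 0.0004, 0.001, 0, 0, 0, 90, -0.004, 0.0004, 0.001, 0, 0, 0, 90, -0.004, 0.0004, 0.001, 0, 0, 0]'

```text
t: 19.3
position: [580.3, -232.9, 19.4]
ee_rot: [5.4, 90.0, -0.4]
wrist_force: [0.3, -0.5, 0.5]
gripper_width: 76.9
```

Run:
```python
from h import *
st()
```

```text
t 19.3 pos [ 580.3 -232.9   19.4] jaw 84.28 toolx [ 0.001 -0.    -1.   ] F [ 0.3 -0.5  0.5] w 76.9 q [ 40.  54. -35.  98.  44.  42.  66.]
```

Released cleanly. Retreat up and away, then check.

Request:
play_rows --plan '[90, 0, 0, 0.015, 0, 0, 0, 90, 0, 0, 0.045, 0, 0, 0, 90, 0, 0, 0.09, 0, 0, 0, 90, -0.01, 0, 0.14, 0, 0, 0, 90, -0.04, 0.02, 0.18, 0, 0, 0, 90, -0.08, 0.06, 0.2, 0, 0, 0, 90, -0.1, 0.11, 0.2, 0, 0, 0, 90, -0.11, 0.16, 0.2, 0, 0, 0]'

```text
t: 20.3
position: [468.9, -71.9, 220.7]
ee_rot: [-38.4, 89.9, -44.1]
wrist_force: [0.3, 1.1, -1.1]
gripper_width: 76.9
```

Request:
play_rows --plan '[90, 0, 0.05, 0, 0, 0, 0, 90, 0, 0.1, 0, 0, 0, 0, 90, 0, 0.15, 0, 0, 0, 0, 90, 0, 0.19, 0, 0, 0, 0, 90, 0, 0.2, 0, 0, 0, 0, 90, 0, 0.2, 0, 0, 0, 0]'

```text
t: 21.05
position: [469.9, 127.2, 219.8]
ee_rot: [-31.2, 90.0, -36.8]
wrist_force: [-0.2, 0.2, -0.4]
gripper_width: 76.9
```

Run:
```python
from h import *
st()
dt=optics.get_image('top');ds=optics.get_image('side')
cv2.imwrite('pics/fin.png',cv2.cvtColor(np.vstack([dt['pixels'],ds['pixels']]),cv2.COLOR_RGB2BGR)) if 0 else None
cv2.imwrite('pics/fint.png',cv2.cvtColor(dt['pixels'],cv2.COLOR_RGB2BGR))
c=frame((637,-238.4),-5.7)
it=[(c,rect(-120,0,-30,30,44),(0,255,255)),(c,rect(-14,35,-42,42,58),(0,0,255))]
view(dt,'vft.png',(325,130),(65,90),6,it);view(ds,'vfs.png',(245,120),(75,65),5,it)
```

```text
t 21.05 pos [469.9 127.2 219.8] jaw 84.35 toolx [ 0.001 -0.001 -1.   ] F [-0.2  0.2 -0.4] w 76.9 q [ 14.  30. -47. 112.  28.  50.  36.]
```

View pics/fint.png

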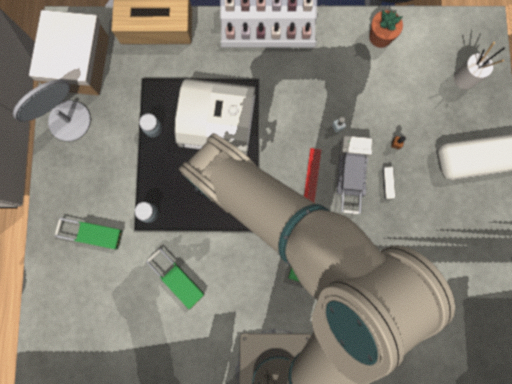

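View pics/vft.png

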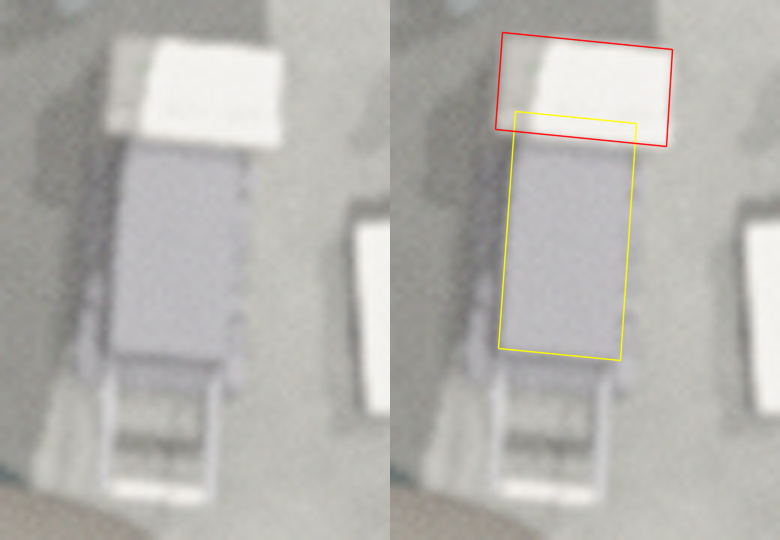

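View pics/vfs.png

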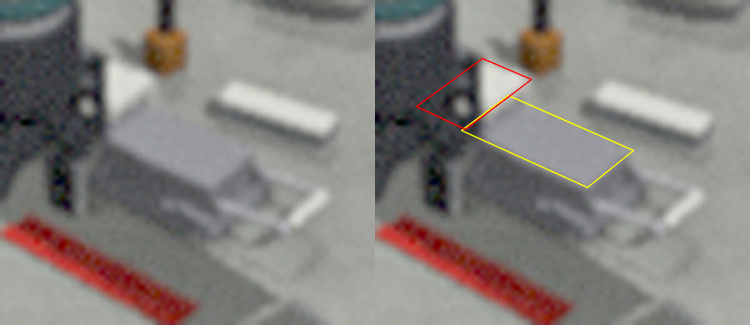

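Run:
```python
from h import *
print(ticket.finish_job()); st()
```

```text
the job is handed in; nothing more can be done
None
the job is handed in; nothing more can be done
```

I drew the pack out of the lamp by its loop, laid it flat on the tray and let go of it. Then I gripped it across the middle, lifted it level, set it between the charger's rails and slid it under the hood until it stopped. After releasing it I pulled the arm well clear and handed the job in at about 21 s.

**Fully home:** the tool stalled at x = 577.1 mm with about 20 N of push, and I had predicted home at about 575.5 mm. It had slid 24 mm from the set-down point to get there. In the last top picture the pack is under the hood with its loop end outward, and its rear edge lies within about 1–2 mm of the predicted place.

**Released and clear:** the force on the tool was under 1 N with the jaws open.

**Less certain:**
- **Pack angle:** the rear edge looked tilted by a degree or two less than the cradle line. That is within pixel error, and the play between the rails allows little more.
- **Side view:** the gripper partly hid the charger in the final side picture, so the end check rests mainly on the top picture and the contact forces.
- **Bystanders:** the jars, polish bottles and buffer looked where they had been. The arm hid the file and part of the comb in the last top picture; the comb looked undisturbed in the side picture. The file was not checked at the end.

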